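# Lap the cover strips up the sloping drive cover

### The job

The drip strips are off the sloping cover of the labelling machine's drive: only the lowest one is in place. Lay the two loose strips of the same full width up the slope, the lower one first, so that each overlaps the strip below it like a roof slate: grip end downhill, lower edge on its pair of black lines (one strip on the middle pair, the other on the top pair), square and in line sideways with the fixed strip. Let go of both so that they lie still.

Things in the scene. Friction and masses are not known exactly. Their poses are not given: they have to be found in the camera images.
- strip_a: Loose white plate (sizes in mm) 150 wide (y), 95 long (x), 5 thick, 0.1-0.2 kg, flat on the table. Origin: underside, middle of its lower edge, the long edge near its black block grip; x runs to the upper edge, z up. Grip: centre x=18 y=0, 28 long (x), 14 thick (y), top 35 above the underside; pinch across the 14. Not wanted: a similar strip only 85 wide, a bare metal plate without grip.
- strip_b: The second loose full-width strip, identical to strip_a in shape, size (150 x 95 x 5 mm), grip and axes; either strip may go on either pair of lines. Once laid, each rests on the upper edge of the strip below and with its own upper edge on the deck: about 5 degrees flatter than the deck, the underside of its lower edge about 8 mm above the deck.
- line_low (a point): Middle pair of black lines across the side margins of the sloping steel deck (fixed, 220 wide, 240 long, slope 15 degrees, lower edge facing the robot, 45 mm up). Origin on the deck, midway between the pair's two lines; x uphill along the deck, y across, z out of it. A strip like strip_a is fixed flat on the deck, grip downhill, lower edge on the lowest pair, 60 mm below this one.
- line_high (a point): Top pair of black lines on the same deck, 60 mm uphill of line_low, same axes (x uphill along the deck, z out of it), origin on the deck midway between its two lines, in line with the middle of the fixed strip. The second strip's lower edge goes here, lapping 35 mm over the first one.
There are look-alikes about, which are no part of the job. Leave any orange or turquoise look-alike of the strip_a alone.

How it is judged:
By the outcome, as a careful person would: the job done as asked, in the order asked, and still so for the second after the job is handed in, with the robot touching nothing.
It also fails if it takes over 67 s, if anything falls off the work surface, if the arm or the gripper's body presses on something with over 40 N, if the wrist force passes 120 N, or if a joint passes its speed limit or range.

### The arm

A 7-joint arm with a two-finger parallel gripper is mounted at the origin on the work surface. World frame = base frame: x ahead of the robot, y to its left, z up, the work surface at z = 0. Lengths are in m, angles in rad, forces in N, time in s.
With the tool pointing down it reaches from about 0.35 to 0.9 m from the base axis. Payload 8.1 kg.
Tool frame: the origin (TCP) lies between the finger pads; the fingertips stand ahead of it and the grasp point (between the pads) is the TCP (arm.nose_length is the z of the fingertips in the tool frame, in m); z points along the fingers, y is the line along which they close (so a half turn about z gives the same grasp; the last joint's range is limited). The gripper opens to 92 mm and grips with 3 to 60 N. Pads are 19 mm wide; open, the fingers measure 130 mm over their backs; the gripper's body (75 mm by 190 mm) begins 47 mm behind the grasp point.
Start: joints at [-1.295, 0.434, 0.025, 1.573, -0.012, 1.134, -0.075], TCP at [0.231, 0.581, 0.246] pointing down, gripper open.
Joint ranges: [-2.62, 2.62], [-0.44, 2.09], [-1.27, 1.32], [0.08, 2.57], [-1.32, 4.46], [0.12, 2], [-2.74, 2.74]. Speed limits (rad/s): [2.22, 2.22, 3.01, 3.01, 3.14, 3.14, 3.14].

### API

Orientations are given as a rotation vector (axis times angle).
In Python, from cell import sensors, optics, arm gives the robot as it stands.
- The arm moves only by the tool arm_command, never from a script. Its argument "deltas" is one flat list of numbers, 7 for each row, row after row: the turn, a rotation vector about the world's x, y, z as a fraction of full scale, then the shift along the world's x, y, z as a fraction of full scale, then the finger opening in mm, from 0 to 91.8. In form: [wx, wy, wz, dx, dy, dz, fingers, wx, wy, wz, dx, dy, dz, fingers, ...]. A call has 1 to 20 rows; each row is the pose to reach, as a shift and turn from the pose commanded when the call began; what a row does not reach only later rows make up. Full scale, the value 1, is 1 m for a shift and 90 degrees for a turn. A row lasts 1/10 s, in which the tool goes at most 50 mm and 8.59 degrees, less where a joint would pass 70% of its speed; a pose out of reach is approached as far as the arm can. A call with a number of a shift or a turn outside -1 to 1 is refused whole. A call with a gripper value outside its range is refused whole. The fingers move at their own pace and stop on an object; "force" is the grip in N (left out, the last holds). Time passes only in rows, so rows that repeat a pose let the fingers close. It gives the time, the measured TCP pose, the force, the opening and the grip force at its end, in the units of the state.
- sensors.observe(): the state, without advancing time (a new reading comes with each control period).
- optics.get_image(name): name is "side" or "top"; returns the picture (480x640x3 uint8, blue, green, red); there is no depth.
- optics.calibration(name): a dict with "camera_matrix" (3x3 intrinsics, pixels), "rvec" (rotation vector, rad) and "tvec" (3), from world to camera coordinates, as OpenCV has them. Camera axes: x right, y down, z forward; pixel columns grow to the right and rows downward; lengths in m; the calibration is good to about 2 mm. A picture is of the moment at which its call begins. calibration takes no time and is no camera call.
- arm.sign_off(): hands the job in; it is judged then, once.
The state is a dict: "clock": time; "joints": joint angles; "dq": joint speeds; "joint_efforts": joint torques, N m; "position": TCP position; "ee_rot": TCP orientation; "force": force on the tool from outside, world axes, zero at the start; "ft_torque": the same for the moment, N m; "width": opening from 0.0 (shut) to 1.0 (fully open); "gripper_force": force on a finger pad.
Only numpy, scipy, OpenCV 4.12 (cv2) and the standard library are available. Lean on these libraries where they do the work, as an engineer would, in place of code of your own. Each camera call takes 0.05 s, during which the arm holds its last target. There are 200 camera calls.

## Working session

There is one attempt and no reset: what is moved stays moved. The work goes in short steps, Python scripts to look and compute and a tool call to move; the robot and the scene stay as the last step left them, time stands still between calls to the robot, and variables do not carry over. Pictures are saved under pics/ and viewed, at most 10 in all, crops included, and the job is handed in when it is done.

Besides the shell and the picture viewer there is one more tool, called after ">>>" by a JSON object that holds its "api" and its "payload". arm_command: Moves the arm, as the interface text tells. Its arguments: {"type":"object","properties":{"deltas":{"type":"array","items":{"type":"number"}},"force":{"type":"number"}},"required":["deltas"]}

```bash
mkdir -p pics; ls; python3 - <<'E'
from cell import sensors, optics, arm
import cv2
print(sensors.observe(), arm.nose_length)
for n in("side","top"):
    cv2.imwrite(f"pics/{n}0.png",optics.get_image(n)); print(n,optics.calibration(n))
E
```

```text
pics
{'clock': 0.0, 'joints': array([-1.2946039 ,  0.43521464,  0.02498642,  1.57410776, -0.01154873,
        1.13403407, -0.07508939]), 'dq': array([-0.00102713,  0.00057147,  0.00327469, -0.00211348, -0.00053587,
        0.00034987,  0.00118976]), 'joint_efforts': array([-1.05462186e-03, -6.67864251e+01,  9.84246768e-01, -3.14471734e+01,
       -6.06815284e-02,  4.24493209e-02,  1.44230276e-04]), 'position': array([0.23101411, 0.58020132, 0.24494621]), 'ee_rot': array([-5.91511110e-01, -3.08529289e+00,  2.53936398e-03]), 'force': array([ 0.69994229, -0.28340686,  0.46143954]), 'ft_torque': array([-0.00452653, -0.00574041, -0.00287748]), 'gripper_force': 0.0, 'width': 0.9996579442284688} 0.019
side {'camera_matrix': array([[500.45379627,   0.        , 309.04337964],
       [  0.        , 500.45379627, 238.93893009],
       [  0.        ,   0.        ,   1.        ]]), 'rvec': array([ 2.06252106, -0.43825217,  0.24219989]), 'tvec': array([-0.44646343,  0.20608162,  1.02294921])}
top {'camera_matrix': array([[592.46768264,   0.        , 317.37378521],
       [  0.        , 592.46768264, 241.33352848],
       [  0.        ,   0.        ,   1.        ]]), 'rvec': array([ 2.18139771, -2.17114702,  0.07413705]), 'tvec': array([0.06800121, 0.52408589, 1.47141614])}
```

View pics/top0.png

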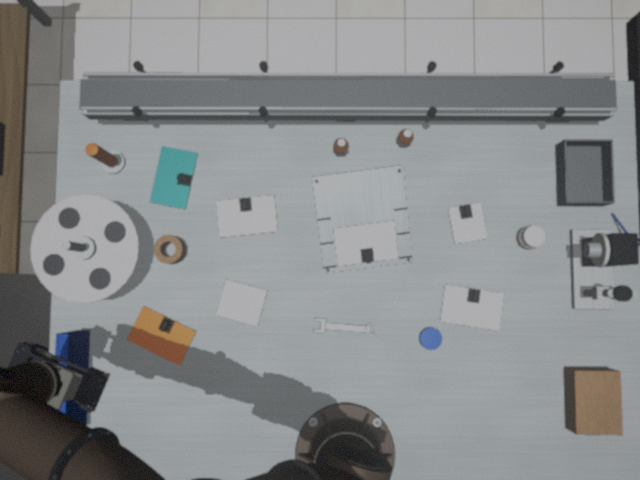

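View pics/side0.png

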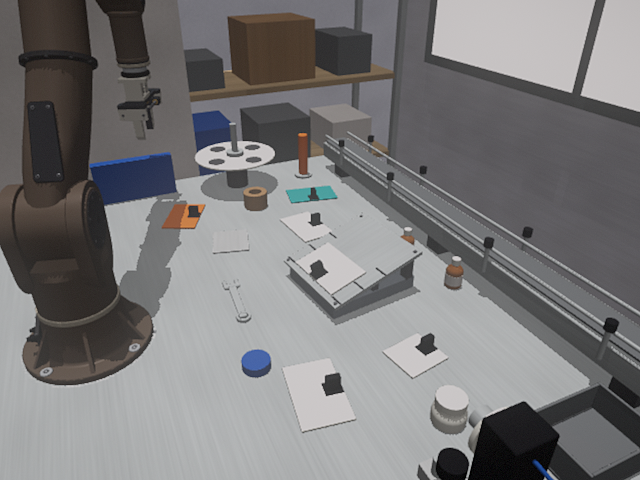

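The top view shows white strips with grips:
- Full-width candidates: (246,216) and (472,307).
- Narrow look-alike: (467,222).
- Bare plate without a grip: (242,302).
- Orange look-alike (162,335) and turquoise look-alike (174,178).
- Fixed strip on the deck: (366,245).

I choose (246,216) and (472,307). Both have their grips on the far side, so each needs about a half turn. Next I'll measure them and check in a close crop.

```bash
cat > h.py <<'E'
import cv2, numpy as np
from cell import sensors, optics, arm
def cal(n):
    c=optics.calibration(n); R=cv2.Rodrigues(c["rvec"])[0]; return c["camera_matrix"],R,np.array(c["tvec"]).reshape(3)
def ray(n,p):
    K,R,t=cal(n); d=R.T@np.linalg.solve(K,[p[0],p[1],1]); return -R.T@t,d
def onplane(n,p,z=0.,nrm=(0,0,1),pt=None):
    o,d=ray(n,p); nrm=np.array(nrm); pt=np.array([0,0,z]) if pt is None else pt
    return o+d*((pt-o)@nrm)/(d@nrm)
def proj(n,P):
    K,R,t=cal(n); q=K@(R@np.array(P)+t); return q[:2]/q[2]
def whites(n,img,lo=None):
    pass
E
python3 - <<'E'
from h import *
im=cv2.imread("pics/top0.png"); hsv=cv2.cvtColor(im,cv2.COLOR_BGR2HSV)
for p in [(225,225),(260,225),(242,302),(455,310),(495,305),(350,240),(340,190),(300,280),(200,260),(430,260),(475,235),(510,320)]: print(p,im[p[1],p[0]],hsv[p[1],p[0]])
a=im[180:335,205:515]
cv2.imwrite("pics/crop.png",cv2.resize(a,None,fx=2.55,fy=2.55,interpolation=cv2.INTER_CUBIC))
E
```

```text
(225, 225) [178 177 175] [100   4 178]
(260, 225) [178 175 176] [130   4 178]
(242, 302) [176 173 174] [130   4 176]
(455, 310) [175 173 172] [110   4 175]
(495, 305) [173 172 172] [120   1 173]
(350, 240) [178 174 175] [128   6 178]
(340, 190) [176 175 169] [ 94  10 176]
(300, 280) [166 164 159] [ 99  11 166]
(200, 260) [165 161 157] [105  12 165]
(430, 260) [164 164 157] [ 90  11 164]
(475, 235) [175 173 173] [120   3 175]
(510, 320) [162 160 155] [ 99  11 162]
```

View pics/crop.png

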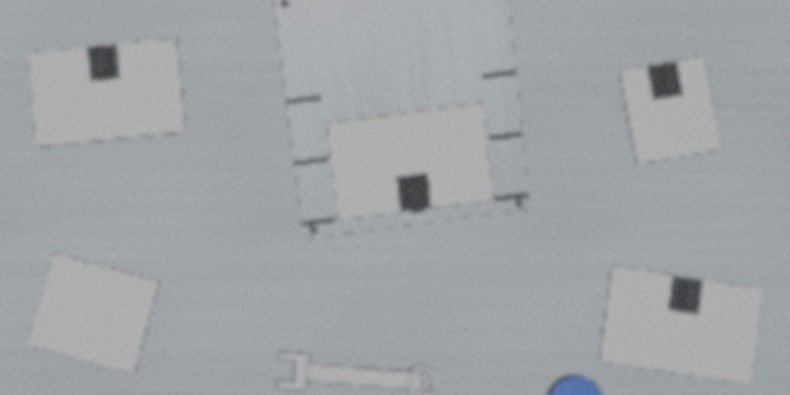

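The crop confirms both: full-width strips at crop (106,92) and (680,325), each with its grip on the far side. The narrow strip is at (670,110) and the bare plate at (95,312). The line pairs are at crop rows about 75–100, 136–160 and 197–222.

```bash
cat > m.py <<'E'
from h import *
def strips(im,z=0.005,box=None):
    f=cv2.GaussianBlur(im,(5,5),0).astype(int); m=((f[...,0]-f[...,2]<5)&(f.min(2)>160)).astype(np.uint8)*255
    g=cv2.GaussianBlur(im,(3,3),0).max(2)
    return m,(g<95).astype(np.uint8)*255
E
python3 - <<'E'
from m import *
im=np.mean([optics.get_image("top") for _ in range(6)],0).astype(np.uint8); cv2.imwrite("pics/top_avg.png",im)
m,dk=strips(im)
for name,(x0,y0,x1,y1),z in [("L",(205,185,290,245),.005),("R",(430,278,515,335),.005),("fix",(325,215,405,275),None)]:
    s=np.zeros_like(m); s[y0:y1,x0:x1]=(m|dk)[y0:y1,x0:x1]; s=cv2.morphologyEx(s,cv2.MORPH_OPEN,np.ones((5,5)))
    c=max(cv2.findContours(s,0,2)[0],key=cv2.contourArea); r=cv2.minAreaRect(c); b=cv2.boxPoints(r); print(name,r)
    gd=np.zeros_like(m); gd[y0:y1,x0:x1]=dk[y0:y1,x0:x1]; cg=max(cv2.findContours(gd,0,2)[0],key=cv2.contourArea); M=cv2.moments(cg); g=(M['m10']/M['m00'],M['m01']/M['m00'])
    print(" grip px",g, cv2.boundingRect(cg))
    if z:
        W=np.array([onplane("top",p,z) for p in b]); G=onplane("top",g,.033)
        print(np.round(W,4).tolist(), "c",W.mean(0).round(4),"grip",G.round(4))
        for i in range(4): e=W[(i+1)%4]-W[i]; print("  len",np.linalg.norm(e).round(4),"ang",np.degrees(np.arctan2(e[1],e[0])).round(2))
    else: print(b)
g=im.min(2); bh=cv2.morphologyEx(cv2.GaussianBlur(g,(3,3),0),cv2.MORPH_BLACKHAT,np.ones((9,9)))
s=(bh>25).astype(np.uint8); n,l,st,ce=cv2.connectedComponentsWithStats(s[160:285,300:425].copy())
for i in range(1,n):
    if st[i,4]>8: print(st[i].tolist(),(ce[i]+[300,160]).round(2))
E
```

```text
L ((246.2400360107422, 215.8199920654297), (36.80359649658203, 58.68681335449219), 84.0938491821289)
 grip px (245.0, 204.0) (241, 199, 9, 11)
[[0.6288, 0.3333, 0.005], [0.645, 0.1837, 0.005], [0.5508, 0.173, 0.005], [0.5347, 0.3219, 0.005]] c [0.5898 0.2529 0.005 ] grip [0.6162 0.2528 0.033 ]
  len 0.1505 ang -83.84
  len 0.0948 ang -173.52
  len 0.1498 ang 96.17
  len 0.0949 ang 6.93
R ((471.9200439453125, 307.0600280761719), (59.821231842041016, 38.04234313964844), 8.130102157592773)
 grip px (473.3949903660886, 295.2100192678227) (469, 290, 10, 12)
[[0.3238, -0.2377, 0.005], [0.4183, -0.2523, 0.005], [0.3978, -0.401, 0.005], [0.3036, -0.3857, 0.005]] c [ 0.3609 -0.3192  0.005 ] grip [ 0.3908 -0.3164  0.033 ]
  len 0.0956 ang -8.79
  len 0.1501 ang -97.86
  len 0.0954 ang 170.78
  len 0.1494 ang 82.22
fix ((365.5231628417969, 242.6846466064453), (38.69883346557617, 62.141395568847656), 82.87498474121094)
 grip px (366.8775510204082, 255.20408163265307) (362, 249, 11, 13)
[[332.2924  227.3385 ]
 [393.95395 219.6308 ]
 [398.75394 258.0308 ]
 [337.09238 265.7385 ]]
[95, 47, 12, 4, 28] [400.39 208.68]
[18, 57, 12, 4, 29] [323.83 218.66]
[97, 72, 12, 3, 25] [402.56 233.  ]
[21, 81, 12, 4, 26] [326.65 242.81]
[99, 96, 13, 5, 34] [405.71 257.32]
[24, 105, 12, 6, 34] [329.32 267.03]
```

```bash
python3 - <<'E'
from h import *
top={'h':[(400.39,208.68),(323.83,218.66)],'m':[(402.56,233),(326.65,242.81)],'l':[(405.71,257.32),(329.32,267.03)]}
# iterate plane: guess lowest line d0 uphill from the lower edge
for d0 in (.008,.012,.016):
    u=np.array([1,0,0.]); s=np.sin(.2618); c=np.cos(.2618); P0=np.array([.47,0,.045+d0*s])
    for k in range(10):
        n=-s*u+np.array([0,0,c])
        Q={k:[onplane("top",p,nrm=n,pt=P0) for p in v] for k,v in top.items()}
        y=sum((v[1]-v[0]) for v in Q.values()); y=y[:2]/np.linalg.norm(y[:2]); u=np.array([y[1],-y[0],0])
        P0=np.mean(Q['l'],0); P0[2]=.045+d0*s
    U=c*u+s*np.array([0,0,1])
    mid={k:np.mean(v,0) for k,v in Q.items()}
    print(d0,"yaw",np.degrees(np.arctan2(u[1],u[0])).round(2),{k:v.round(4) for k,v in mid.items()},"sp",((mid['m']-mid['l'])@U).round(4),((mid['h']-mid['m'])@U).round(4))
    Y=np.array([-u[1],u[0],0]); L=mid['l']
    F=[onplane("top",p,nrm=n,pt=L+.005*n)-L for p in [(332.29,227.34),(393.95,219.63),(398.75,258.03),(337.09,265.74)]]
    print("  fixed corners (x,y rel low line)",[(round(f@U,4),round(f@Y,4)) for f in F])
    print("  side px of ticks",{k:[proj("side",q).round(1) for q in v] for k,v in Q.items()}, "lower corners",[proj("side",L-d0*U+sg*.11*Y).round(1) for sg in(1,-1)],[proj("top",L-d0*U+sg*.11*Y).round(1) for sg in(1,-1)],"upper",[proj("top",L+(.24-d0)*U+sg*.11*Y).round(1) for sg in(1,-1)])
im=cv2.imread("pics/side0.png"); g=im.min(2); bh=cv2.morphologyEx(g,cv2.MORPH_BLACKHAT,np.ones((7,7)))
n,l,st,ce=cv2.connectedComponentsWithStats((bh>25).astype(np.uint8)[215:320,270:430].copy())
for i in range(1,n):
    if st[i,4]>6: print(st[i].tolist(),(ce[i]+[270,215]).round(1))
cv2.imwrite("pics/c2.png",cv2.resize(im[225:320,275:430],None,fx=4,fy=4,interpolation=cv2.INTER_CUBIC))
E
```

```text
0.008 yaw 7.61 {'h': array([ 0.5871, -0.0384,  0.0785]), 'm': array([ 0.5294, -0.0455,  0.0629]), 'l': array([ 0.4707, -0.0537,  0.0471])} sp 0.0613 0.0602
  fixed corners (x,y rel low line) [(np.float64(0.0984), np.float64(0.0758)), (np.float64(0.0978), np.float64(-0.075)), (np.float64(0.0015), np.float64(-0.077)), (np.float64(0.0021), np.float64(0.0757))]
  side px of ticks {'h': [array([380.3, 272.8]), array([332.3, 236.3])], 'm': [array([358.1, 286.8]), array([312. , 248.1])], 'l': [array([335.2, 302.2]), array([290.7, 260.5])]} lower corners [array([284.7, 259.3]), array([336.3, 307.9])] [array([323.7, 271. ]), array([412.1, 259.6])] upper [array([311.3, 174.2]), array([402.4, 162.4])]
0.012 yaw 7.61 {'h': array([ 0.587 , -0.0384,  0.0795]), 'm': array([ 0.5293, -0.0454,  0.064 ]), 'l': array([ 0.4706, -0.0536,  0.0481])} sp 0.0613 0.0602
  fixed corners (x,y rel low line) [(np.float64(0.0983), np.float64(0.0757)), (np.float64(0.0977), np.float64(-0.075)), (np.float64(0.0015), np.float64(-0.0769)), (np.float64(0.0021), np.float64(0.0756))]
  side px of ticks {'h': [array([380.3,
[... 972 characters left out ...]
4]), array([402.8, 165.6])]
[89, 0, 4, 3, 9] [360.7 215.9]
[10, 5, 40, 23, 65] [299.2 234.3]
[38, 6, 3, 4, 9] [309.2 222.1]
[50, 6, 3, 3, 8] [320.9 222.1]
[42, 10, 5, 2, 7] [313.6 225.3]
[130, 12, 7, 5, 14] [403.2 228.8]
[59, 17, 8, 7, 19] [332.3 234.8]
[130, 20, 15, 11, 79] [408.2 238.9]
[38, 29, 8, 6, 21] [311.9 246.6]
[143, 35, 5, 4, 14] [414.8 251.4]
[138, 37, 15, 16, 70] [414.3 258.5]
[16, 41, 26, 21, 72] [298.2 265.3]
[46, 44, 6, 3, 12] [318.5 260.3]
[14, 46, 50, 53, 446] [308.4 289.1]
[40, 50, 2, 5, 8] [310.6 266.6]
[105, 52, 11, 8, 30] [379.8 270.7]
[54, 54, 5, 6, 20] [325.4 271.6]
[42, 57, 54, 34, 189] [338.9 288.2]
[101, 70, 7, 5, 15] [374.8 287.3]
[146, 73, 5, 5, 14] [417.4 290.1]
```

View pics/c2.png

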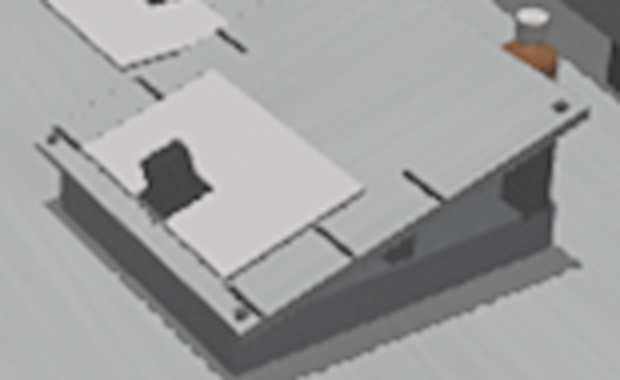

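The side crop shows the deck with its line pairs (right ticks at crop (245,300), (335,240), (422,185)) and the fixed strip on the lowest pair, consistent with the top-view solution. Next is a helper that works out the deltas for each move.

```bash
cat > d.py <<'E'
from h import *
from scipy.spatial.transform import Rotation as Ro
YAW=7.6; S=Ro.from_euler('z',YAW,degrees=True); D=S*Ro.from_euler('y',-15,degrees=True)
LINE={'m':np.array([.5290,-.0458,.0636]),'h':np.array([.5864,-.0381,.0792])}
def down(yawy,pitch=0,yaw=YAW):   # tool z down, tool y at yawy deg; pitch: nose-up uphill tilt
    R=np.column_stack([[np.sin(np.radians(yawy)),-np.cos(np.radians(yawy)),0],[np.cos(np.radians(yawy)),np.sin(np.radians(yawy)),0],[0,0,-1]])
    R[:,0]=np.cross(R[:,1],R[:,2])
    ax=Ro.from_euler('z',yaw,degrees=True).apply([0,1,0]); return Ro.from_rotvec(-np.radians(pitch)*ax)*Ro.from_matrix(R)
def delta(p,R,note=""):
    s=sensors.observe(); t=(R*Ro.from_rotvec(s["ee_rot"]).inv()).as_rotvec(degrees=True)
    print(note,"turn/90",(t/90).round(4),"shift",(np.array(p)-s["position"]).round(4),"t",s["clock"],"F",s["force"].round(1))
def placed(which,gx=.018,gz=.027,lift=0.,xoff=0.,yoff=0.):
    """tool point when the strip lies on line; lift along deck normal"""
    o=LINE[which]+D.apply([xoff,yoff,.008+lift]); return o+(S*Ro.from_euler('y',-10.2,degrees=True)).apply([gx,0,gz])
E
python3 - <<'E'
from d import *
delta([.6185,.2555,.12],down(96.5)); print(placed('m'),placed('h'))
E
```

```text
turn/90 [1.000e-04 0.000e+00 3.134e-01] shift [ 0.3874 -0.3251 -0.1256] t 0.4 F [ 0.3 -0.3 -0.4]
[ 0.53976825 -0.04436321  0.10108821] [ 0.59716825 -0.03666321  0.11668821]
```

>>> {"api": "arm_command", "payload": {"deltas": [0, 0, 0.313, 0.387, -0.325, 0, 60, 0, 0, 0.313, 0.387, -0.325, 0, 60, 0, 0, 0.313, 0.387, -0.325, 0, 60, 0, 0, 0.313, 0.387, -0.325, 0, 60, 0, 0, 0.313, 0.387, -0.325, 0, 60, 0, 0, 0.313, 0.387, -0.325, 0, 60, 0, 0, 0.313, 0.387, -0.325, 0, 60, 0, 0, 0.313, 0.387, -0.325, 0, 60, 0, 0, 0.313, 0.387, -0.325, 0, 60, 0, 0, 0.313, 0.387, -0.325, 0, 60, 0, 0, 0.313, 0.387, -0.325, 0, 60, 0, 0, 0.313, 0.387, -0.325, 0, 60, 0, 0, 0.313, 0.387, -0.325, -0.05, 60, 0, 0, 0.313, 0.387, -0.325, -0.1, 60, 0, 0, 0.313, 0.387, -0.325, -0.145, 60, 0, 0, 0.313, 0.387, -0.325, -0.145, 60], "force": 40}}

```text
clock: 2.0
position: [0.6126, 0.256, 0.0946]
ee_rot: [0.181, -3.125, 0.005]
force: [-1.1, -0.1, -0.1]
width: 0.655
gripper_force: 0.0
```

```bash
python3 - <<'E'
from d import *
delta([.6185,.2555,.027],down(96.5)); print(sensors.observe()["joints"].round(2))
im=optics.get_image("side"); P=proj("side",[.6185,.2555,.035]).astype(int); print(P)
x,y=P; cv2.imwrite("pics/g1.png",cv2.resize(im[max(0,y-100):y+70,x-110:x+110],None,fx=3.4,fy=3.4,interpolation=cv2.INTER_CUBIC))
E
```

```text
turn/90 [ 0.0025 -0.0069 -0.0014] shift [ 0.0059 -0.0005 -0.0676] t 2.0 F [-1.1 -0.1 -0.1]
[-0.5   0.65  0.04  1.62 -0.03  0.89  1.23]
[314 214]
```

View pics/g1.png

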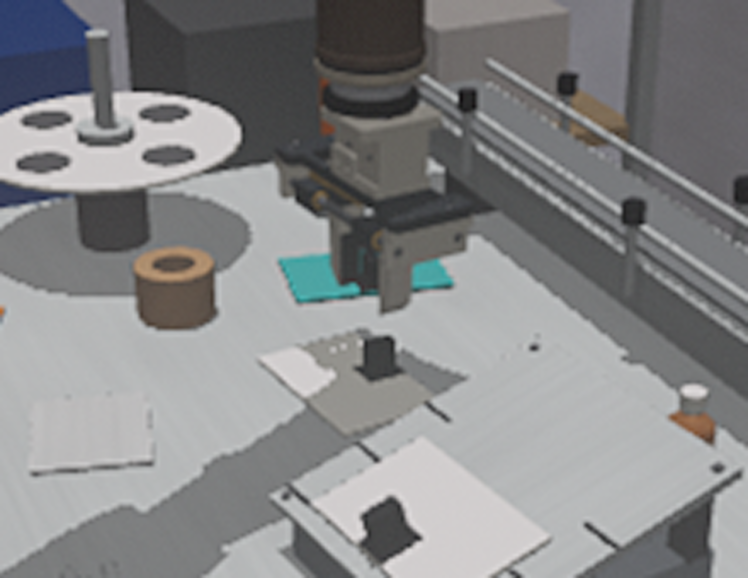

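The side crop shows the open fingers right above the wanted grip (crop (378,355)). Going down to grip.

>>> {"api": "arm_command", "payload": {"deltas": [0, 0, 0, 0.001, 0, -0.03, 60, 0, 0, 0, 0.001, 0, -0.06, 60, 0, 0, 0, 0.001, 0, -0.073, 60, 0, 0, 0, 0.001, 0, -0.073, 60, 0, 0, 0, 0.001, 0, -0.073, 60]}}

```text
clock: 2.55
position: [0.6202, 0.2566, 0.03]
ee_rot: [-0.178, 3.134, 0.002]
force: [0.0, -0.1, -0.2]
width: 0.649
gripper_force: 0.0
```

```bash
python3 -c "
from d import *
delta([.6185,.2555,.027],down(96.5))"
```

```text
turn/90 [-0.0009  0.0015  0.0002] shift [-0.0017 -0.0011 -0.003 ] t 2.55 F [ 0.  -0.1 -0.2]
```

>>> {"api": "arm_command", "payload": {"deltas": [0, 0, 0, -0.001, -0.001, -0.002, 60, 0, 0, 0, -0.001, -0.001, -0.002, 0, 0, 0, 0, -0.001, -0.001, -0.002, 0, 0, 0, 0, -0.001, -0.001, -0.002, 0, 0, 0, 0, -0.001, -0.001, -0.002, 0, 0, 0, 0, -0.001, -0.001, -0.002, 0, 0, 0, 0, -0.001, -0.001, 0.03, 0, 0, 0, 0, -0.001, -0.001, 0.08, 0, 0, 0, 0, -0.001, -0.001, 0.13, 0, 0, 0, 0, -0.001, -0.001, 0.16, 0, 0, 0, 0, -0.001, -0.001, 0.16, 0]}}

```text
clock: 3.65
position: [0.6208, 0.2558, 0.1934]
ee_rot: [-0.176, 3.128, 0.006]
force: [0.5, 0.9, -0.3]
width: 0.005
gripper_force: 0.0
```

```bash
python3 -c "
from d import *
p=placed('m',lift=.06)
delta(p,down(6.5),'half');delta(p,down(-82.4,10.2),'all')"
```

```text
half turn/90 [ 0.002   0.006  -0.9994] shift [-0.0964 -0.3022 -0.0344] t 3.65 F [ 0.5  0.9 -0.3]
all turn/90 [ 0.1833  0.0257 -1.9785] shift [-0.0964 -0.3022 -0.0344] t 3.65 F [ 0.5  0.9 -0.3]
```

```bash
python3 - <<'E'
from d import *
a=optics.get_image("side")[90:290,200:440]; t=optics.get_image("top")[150:300,200:420]
A=cv2.resize(a,(480,400),interpolation=2); T=cv2.resize(t,None,fx=400/150,fy=400/150,interpolation=2)[:,:320]
cv2.imwrite("pics/g2.png",np.hstack([A,T]))
E
```

```text
(no output)
```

View pics/g2.png

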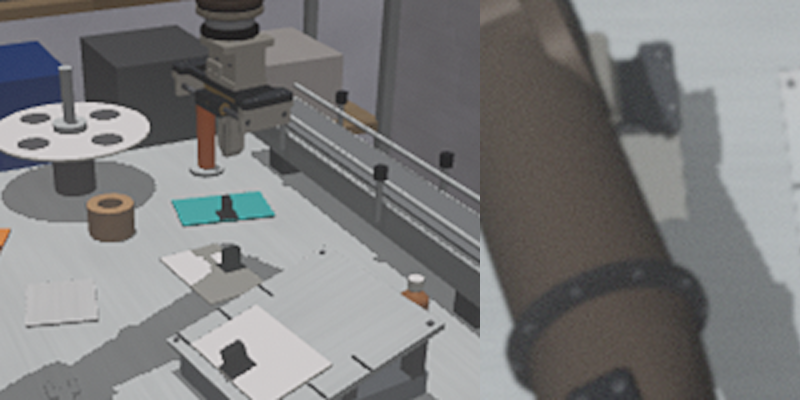

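The side view shows the strip unmoved on the table. I lifted before the slow fingers had closed. I'll retry with a longer close.

>>> {"api": "arm_command", "payload": {"deltas": [0, 0, 0, -0.001, 0, 0, 40, 0, 0, 0, -0.001, 0, -0.04, 40, 0, 0, 0, -0.001, 0, -0.08, 40, 0, 0, 0, -0.001, 0, -0.1, 40, 0, 0, 0, -0.001, 0, -0.1, 40, 0, 0, 0, -0.001, 0, -0.13, 40, 0, 0, 0, -0.001, 0, -0.15, 40, 0, 0, 0, -0.001, 0, -0.164, 40, 0, 0, 0, -0.001, 0, -0.164, 40, 0, 0, 0, -0.001, 0, -0.164, 0, 0, 0, 0, -0.001, 0, -0.164, 0, 0, 0, 0, -0.001, 0, -0.164, 0, 0, 0, 0, -0.001, 0, -0.164, 0, 0, 0, 0, -0.001, 0, -0.164, 0, 0, 0, 0, -0.001, 0, -0.164, 0, 0, 0, 0, -0.001, 0, -0.164, 0]}}

```text
clock: 5.35
position: [0.6178, 0.2549, 0.0244]
ee_rot: [-0.177, 3.135, 0.001]
force: [0.6, -0.0, 5.6]
width: 0.148
gripper_force: 41.4
```

>>> {"api": "arm_command", "payload": {"deltas": [0, 0, 0, 0, 0, 0.03, 0, 0, 0, 0, 0, 0, 0.07, 0, 0, 0, 0, 0, 0, 0.12, 0, 0, 0, 0, 0, 0, 0.16, 0, 0, 0, 0, 0, 0, 0.16, 0]}}

```text
clock: 5.85
position: [0.6201, 0.256, 0.1902]
ee_rot: [-0.176, 3.127, 0.006]
force: [0.2, -0.7, -1.8]
width: 0.153
gripper_force: 42.1
```

```bash
python3 -c "
from d import *
p=placed('m',lift=.06,gz=.025)
print(sensors.observe()['width'])
delta(p,down(6.5),'half');"
```

```text
0.15304715777515981
half turn/90 [ 0.0022  0.0067 -0.9995] shift [-0.0953 -0.3024 -0.0331] t 5.85 F [ 0.2 -0.7 -1.8]
```

>>> {"api": "arm_command", "payload": {"deltas": [0, 0, -0.09, -0.01, -0.03, 0.01, 0, 0, 0, -0.18, -0.02, -0.06, 0.01, 0, 0, 0, -0.27, -0.03, -0.09, 0.01, 0, 0, 0, -0.36, -0.04, -0.12, 0.01, 0, 0, 0, -0.45, -0.05, -0.15, 0.01, 0, 0, 0, -0.54, -0.06, -0.18, 0.01, 0, 0, 0, -0.63, -0.07, -0.21, 0.01, 0, 0, 0, -0.72, -0.08, -0.24, 0.01, 0, 0, 0, -0.81, -0.09, -0.27, 0.01, 0, 0, 0, -0.9, -0.095, -0.3, 0.01, 0, 0, 0, -0.99, -0.095, -0.302, 0.01, 0, 0, 0, -0.99, -0.095, -0.302, 0.01, 0]}}

```text
clock: 7.05
position: [0.5214, -0.0483, 0.1931]
ee_rot: [-2.079, -2.354, 0.002]
force: [-0.4, 0.6, -1.6]
width: 0.152
gripper_force: 42.1
```

```bash
python3 -c "
from d import *
p=placed('m',lift=.06,gz=.025)
delta(p,down(-82.4),'flat');delta(p,down(-82.4,10.2),'tilt')"
```

```text
flat turn/90 [-4.000e-04 -8.000e-04 -9.945e-01] shift [ 0.0033  0.0019 -0.036 ] t 7.05 F [-0.4  0.6 -1.6]
tilt turn/90 [ 0.0992 -0.0776 -0.9917] shift [ 0.0033  0.0019 -0.036 ] t 7.05 F [-0.4  0.6 -1.6]
```

>>> {"api": "arm_command", "payload": {"deltas": [0, 0, -0.09, 0.003, 0.002, 0, 0, 0, 0, -0.18, 0.003, 0.002, 0, 0, 0, 0, -0.27, 0.003, 0.002, 0, 0, 0, 0, -0.36, 0.003, 0.002, 0, 0, 0, 0, -0.45, 0.003, 0.002, 0, 0, 0, 0, -0.54, 0.003, 0.002, 0, 0, 0, 0, -0.63, 0.003, 0.002, 0, 0, 0, 0, -0.72, 0.003, 0.002, 0, 0, 0, 0, -0.81, 0.003, 0.002, 0, 0, 0.04, -0.03, -0.9, 0.003, 0.002, 0, 0, 0.099, -0.078, -0.99, 0.003, 0.002, -0.02, 0, 0.099, -0.078, -0.99, 0.003, 0.002, -0.036, 0, 0.099, -0.078, -0.99, 0.003, 0.002, -0.036, 0, 0.099, -0.078, -0.99, 0.003, 0.002, -0.036, 0]}}

```text
clock: 8.45
position: [0.5252, -0.0445, 0.1577]
ee_rot: [-3.112, -0.225, -0.276]
force: [0.1, -1.0, -1.9]
width: 0.148
gripper_force: 42.1
```

```bash
python3 - <<'E'
from d import *
delta(placed('m',lift=.06,gz=.025),down(-82.4,10.2),'hold'); delta(placed('m',lift=.01,gz=.025),down(-82.4,10.2),'low')
T=optics.get_image("top"); a=optics.get_image("side")
cv2.imwrite("pics/s3.png",a); cv2.imwrite("pics/t3.png",T)
cv2.imwrite("pics/g3.png",np.hstack([cv2.resize(a[170:330,260:440],(450,400),interpolation=2),cv2.resize(T[160:300,300:422],(348,400),interpolation=2)]))
E
```

```text
hold turn/90 [ 0.0021 -0.0004 -0.0074] shift [-0.0005 -0.0019 -0.0006] t 8.45 F [ 0.1 -1.  -1.9]
low turn/90 [ 0.0021 -0.0004 -0.0074] shift [ 0.0124 -0.0002 -0.0489] t 8.45 F [ 0.1 -1.  -1.9]
```

View pics/g3.png

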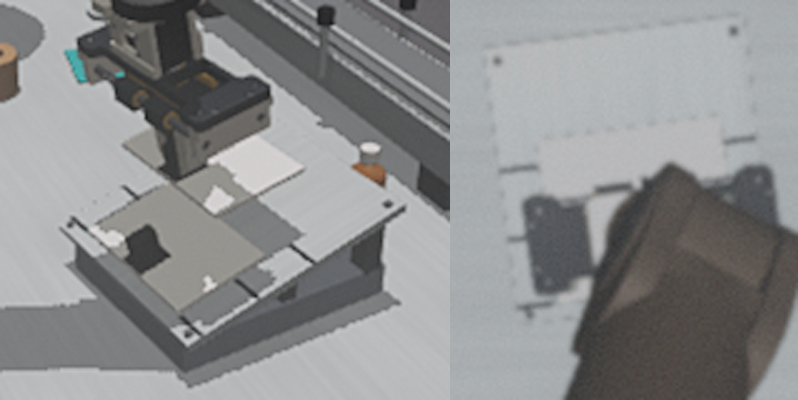

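The view shows the strip held level with the deck. Its upper corners in the top view are near px (331.6,208.3) and (394,201.3). I'll compare these with the prediction.

```bash
python3 - <<'E'
from d import *
s=sensors.observe(); T=Ro.from_rotvec(s["ee_rot"]); P=Ro.from_matrix(T.as_matrix()@np.diag([1,-1,-1])) # strip x=tool x?, y=-tool y
print("strip x",P.as_matrix()[:,0].round(3),"y",P.as_matrix()[:,1].round(3))
for sy in(.075,-.075):
    c=s["position"]+P.apply([.095-.018,sy,-.025+.005]); print(c.round(4),proj("top",c).round(1),proj("side",c).round(1))
im=cv2.imread("pics/t3.png"); f=cv2.GaussianBlur(im,(5,5),0).astype(int); m=((f[...,0]-f[...,2]<5)&(f.min(2)>155)).astype(np.uint8)
# top edge: first white row per column
for x in range(328,400,4):
    r=np.where(m[195:222,x])[0]; print(x,195+r[0] if len(r) else None,end='; ')
for y in (206,208,210,212,214): r=np.where(m[y,320:410])[0]; print(y,320+r[0],320+r[-1])
E
```

```text
strip x [0.974 0.141 0.178] y [-0.142  0.99  -0.004]
[0.5941 0.0405 0.1522] [329.9 206.5] [342.8 210.2]
[ 0.6154 -0.1079  0.1528] [394.4 197.6] [383.3 236.8]
328 None; 332 208; 336 208; 340 208; 344 207; 348 207; 352 206; 356 205; 360 204; 364 204; 368 204; 372 203; 376 202; 380 202; 384 201; 388 201; 392 200; 396 213; 206 349 395
208 332 395
210 331 395
212 331 395
214 331 396
```

```bash
python3 - <<'E'
from d import *
for l in (.01,.001): delta(placed('m',lift=l,gz=.025,gx=.0215,yoff=.001),down(-82.4,10.2),l)
E
```

```text
0.01 turn/90 [ 0.0022  0.001  -0.0064] shift [ 0.0146  0.0018 -0.0491] t 8.55 F [ 0.1 -0.3 -0.5]
0.001 turn/90 [ 0.0022  0.001  -0.0064] shift [ 0.0169  0.0021 -0.0577] t 8.55 F [ 0.1 -0.3 -0.5]
```

>>> {"api": "arm_command", "payload": {"deltas": [0, 0, 0, 0.008, 0.001, -0.02, 0, 0, 0, 0, 0.0145, 0.002, -0.04, 0, 0, 0, 0, 0.0145, 0.002, -0.049, 0, 0, 0, 0, 0.0145, 0.002, -0.049, 0, 0, 0, 0, 0.0145, 0.002, -0.049, 0]}}

```text
clock: 9.05
position: [0.5398, -0.0436, 0.1093]
ee_rot: [-3.112, -0.218, -0.279]
force: [-0.9, -0.0, -0.6]
width: 0.147
gripper_force: 42.1
```

```bash
python3 - <<'E'
from d import *
for l in (.01,.001,-.001): delta(placed('m',lift=l,gz=.025,gx=.0215,yoff=.001),down(-82.4,10.2),l)
E
```

```text
0.01 turn/90 [ 0.0019  0.0007 -0.0044] shift [0.001  0.0004 0.0001] t 9.05 F [-0.9 -0.  -0.6]
0.001 turn/90 [ 0.0019  0.0007 -0.0044] shift [ 0.0033  0.0007 -0.0086] t 9.05 F [-0.9 -0.  -0.6]
-0.001 turn/90 [ 0.0019  0.0007 -0.0044] shift [ 0.0038  0.0008 -0.0105] t 9.05 F [-0.9 -0.  -0.6]
```

>>> {"api": "arm_command", "payload": {"deltas": [0, 0, 0, 0.0025, 0.0005, -0.003, 0, 0, 0, 0, 0.003, 0.0007, -0.006, 0, 0, 0, 0, 0.003, 0.0007, -0.008, 0, 0, 0, 0, 0.003, 0.0007, -0.009, 0, 0, 0, 0, 0.003, 0.0007, -0.009, 0]}}

```text
clock: 9.55
position: [0.5425, -0.0426, 0.0996]
ee_rot: [-3.112, -0.218, -0.278]
force: [0.3, -0.0, -2.2]
width: 0.147
gripper_force: 42.1
```

```bash
python3 - <<'E'
from d import *
delta(placed('m',lift=0,gz=.025,gx=.0215,yoff=.001),down(-82.4,10.2))
s=sensors.observe(); print(s["force"],s["ft_torque"])
E
```

```text
turn/90 [ 0.0018  0.0004 -0.0043] shift [ 0.0009 -0.0003  0.0001] t 9.55 F [ 0.3 -0.  -2.2]
[ 0.30205092 -0.04951018 -2.19957866] [-0.13370396  0.39991361 -0.04563912]
```

No contact yet. I'll creep down in small steps.

>>> {"api": "arm_command", "payload": {"deltas": [0, 0, 0, 0.0005, 0, -0.001, 0, 0, 0, 0, 0.0005, 0, -0.002, 0, 0, 0, 0, 0.0005, 0, -0.003, 0, 0, 0, 0, 0.0005, 0, -0.003, 0]}}

```text
clock: 9.95
position: [0.5427, -0.0427, 0.0989]
ee_rot: [-3.109, -0.216, -0.281]
force: [-20.9, 2.0, 41.7]
width: 0.151
gripper_force: 52.4
```

```bash
python3 - <<'E'
from d import *
s=sensors.observe(); print(s["force"],s["ft_torque"])
im=np.mean([optics.get_image("top") for _ in range(2)],0).astype(np.uint8); a=optics.get_image("side")
cv2.imwrite("pics/t4.png",im); cv2.imwrite("pics/s4.png",a)
cv2.imwrite("pics/g4.png",np.hstack([cv2.resize(a[210:320,270:430],(582,400),interpolation=2),cv2.resize(im[180:290,310:370],(218,400),interpolation=2)]))
E
```

```text
[-20.94316769   1.99097792  41.73855297] [0.58825893 2.60127519 0.2375694 ]
```

View pics/g4.png

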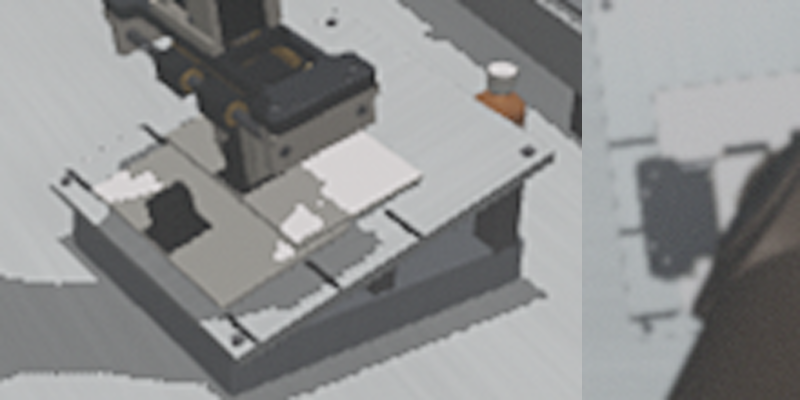

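Contact came at the predicted height, but the force is rather high. I'll ease up 1.5 mm and measure where the strip is.

>>> {"api": "arm_command", "payload": {"deltas": [0, 0, 0, 0, 0, 0.002, 0, 0, 0, 0, 0, 0, 0.002, 0]}}

```text
clock: 10.3
position: [0.5435, -0.0427, 0.0993]
ee_rot: [-3.112, -0.218, -0.281]
force: [-1.5, -2.1, 4.9]
width: 0.15
gripper_force: 49.8
```

```bash
cat > e.py <<'E'
from d import *
def edge(im,rng,lo,hi,vert=True):
    """subpixel first strongest bright step along rows (vert) or columns; returns pts"""
    g=cv2.GaussianBlur(im,(3,3),0).astype(float); g=-(g[...,0]-g[...,2])*1.5+g.min(2); out=[]
    for k in rng:
        v=g[lo:hi,k] if vert else g[k,lo:hi]; d=np.convolve(v,[1,1,0,-1,-1],'valid'); i=int(np.argmax(d))
        w=np.clip(d[max(0,i-2):i+3],0,None); q=lo+2+(w*np.arange(max(0,i-2),max(0,i-2)+len(w))).sum()/w.sum(); out.append((k,q) if vert else (q,k))
    return np.array(out)
def fit(p):
    for _ in range(3):
        vx,vy,x0,y0=cv2.fitLine(p.astype(np.float32),cv2.DIST_HUBER,0,.01,.01).ravel(); r=np.abs((p-[x0,y0])@[-vy,vx]); p=p[r<max(1.,2*np.median(r))]
    return np.array([x0,y0]),np.array([vx,vy]),len(p)
def rep(im,which,y0,y1,fx=(340,392)):
    U=LINE[which]; n=D.apply([0,0,1]); pt=U+n*.005
    a,v,k=fit(edge(im,range(*fx,2),y0,y1)); 
    X=[D.inv().apply(onplane("top",a+v*s,nrm=n,pt=pt)-U) for s in(-25,25)]
    if X[0][1]<X[1][1]: X=X[::-1]
    d=X[0]-X[1]; print(which,"upper edge x (want .0947)",np.mean(X,0)[0].round(4),"skew deg",np.degrees(np.arctan2(-d[0],d[1])).round(2),"n",k)
def sides(im,which,rows,l0,r0):
    U=LINE[which]; n=D.apply([0,0,1])
    for nm,lo,hi,img in (("L",l0-7,l0+7,im),("R",r0-7,r0+7,im)):
        e=edge(img if nm=="L" else img[:,::-1],rows,lo if nm=="L" else 639-hi,hi if nm=="L" else 639-lo,False)
        if nm=="R": e[:,0]=639-e[:,0]
        a,v,k=fit(e); q=D.inv().apply(onplane("top",a,nrm=n,pt=U+n*.007)-U); print(nm,"y",q[1].round(4),"at x",q[0].round(3),k)
E
python3 - <<'E'
from e import *
print(sensors.observe()["force"])
im0=cv2.imread("pics/top_avg.png"); im=cv2.imread("pics/t4.png")
LINE['l']=LINE['m']-D.apply([.06,0,0])
rep(im0,'l',214,234,(336,390)); sides(im0,'l',range(230,255,2),335,396)
rep(im,'m',192,212,(336,386)); sides(im,'m',range(205,218,2),330,393)
E
```

```text
[-1.48005974 -2.05726096  4.91812479]
l upper edge x (want .0947) 0.0945 skew deg -0.05 n 27
L y 0.0735 at x 0.059 11
R y -0.0736 at x 0.037 11
m upper edge x (want .0947) 0.0927 skew deg 0.71 n 24
L y 0.0759 at x 0.078 7
R y -0.0745 at x 0.062 5
```

The fixed strip reads true (0.0945, skew −0.05°), so the measurement is good. The new strip is 2 mm short uphill and 0.7° askew. I'll lift 3 mm, correct and lower again.

>>> {"api": "arm_command", "payload": {"deltas": [0, 0, 0, 0, 0, 0.003, 0, 0, 0, -0.008, 0.0018, 0.0002, 0.0035, 0, 0, 0, -0.008, 0.0018, 0.0002, 0.0035, 0, 0, 0, -0.008, 0.0018, 0.0002, 0.001, 0, 0, 0, -0.008, 0.0018, 0.0002, 0.0003, 0, 0, 0, -0.008, 0.0018, 0.0002, 0.0003, 0]}}

```text
clock: 10.9
position: [0.5453, -0.0424, 0.0996]
ee_rot: [-3.113, -0.198, -0.28]
force: [-4.2, -0.3, 11.4]
width: 0.154
gripper_force: 50.2
```

```bash
python3 - <<'E'
from e import *
print(sensors.observe()["force"])
im=np.mean([optics.get_image("top") for _ in range(3)],0).astype(np.uint8)
rep(im,'m',192,212,(336,386)); sides(im,'m',range(205,218,2),330,393)
E
```

```text
[-4.18677323 -0.34395302 11.38325967]
m upper edge x (want .0947) 0.0953 skew deg 0.75 n 24
L y 0.0759 at x 0.078 7
R y -0.075 at x 0.062 5
```

Position is right now. I'll let go, lift clear, and re-measure without the arm in the way.

>>> {"api": "arm_command", "payload": {"deltas": [0, 0, 0, 0, 0, 0, 45, 0, 0, 0, 0, 0, 0, 45, 0, 0, 0, 0, 0, 0, 45, 0, 0, 0, 0, 0, 0, 45, 0, 0, 0, 0, 0, 0, 45, 0, 0, 0, 0, 0, 0, 45, 0, 0, 0, 0, 0, 0.02, 45, 0, 0, 0, 0, 0, 0.05, 45, 0, 0, 0, 0, 0, 0.1, 45, 0, 0, 0, 0, -0.05, 0.12, 60, 0, 0, 0, -0.05, -0.1, 0.12, 60, 0, 0, 0, -0.08, -0.14, 0.12, 60, 0, 0, 0, -0.11, -0.18, 0.12, 60, 0, 0, 0, -0.13, -0.22, 0.12, 60, 0, 0, 0, -0.15, -0.26, 0.12, 60, 0, 0, 0, -0.15, -0.28, 0.12, 60, 0, 0, 0, -0.15, -0.28, 0.12, 60]}}

```text
clock: 12.75
position: [0.393, -0.3274, 0.2195]
ee_rot: [-3.119, -0.187, -0.28]
force: [-0.6, -0.5, -0.4]
width: 0.652
gripper_force: 0.0
```

```bash
python3 - <<'E'
from e import *
im=np.mean([optics.get_image("top") for _ in range(5)],0).astype(np.uint8); cv2.imwrite("pics/t5.png",im)
rep(im,'m',190,212,(336,390)); sides(im,'m',range(206,228,2),331,393)
delta([.3905,-.3225,.1],down(-98.5))
cv2.imwrite("pics/g5.png",cv2.resize(im[160:290,300:430],(600,600),interpolation=2))
E
```

```text
m upper edge x (want .0947) 0.0955 skew deg -0.2 n 27
L y 0.0761 at x 0.068 11
R y -0.0725 at x 0.044 10
 turn/90 [ 0.0024  0.1138 -0.1762] shift [-0.005  -0.0015 -0.1187] t 13.0 F [0.5 1.1 0.7]
```

View pics/g5.png

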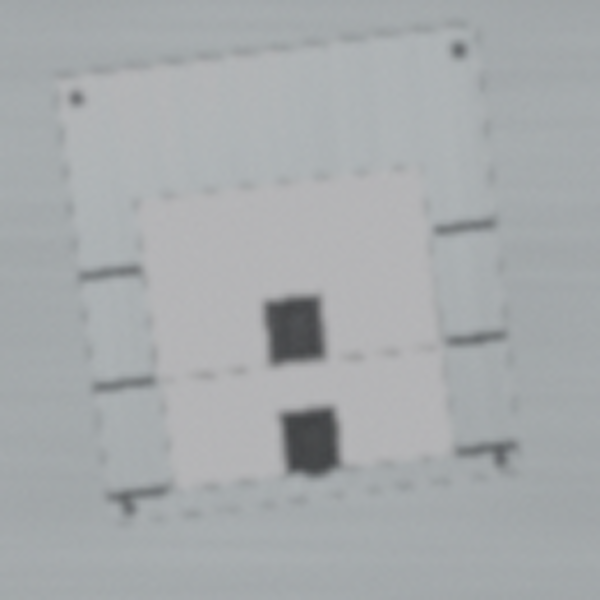

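The first strip lies with its lower edge on the middle lines (dashed edge at crop row ~375, between the ticks at (125,385) and (475,340)). Skew is −0.2° and it is in line with the fixed strip to within about 1.5 mm, so I accept it. Now the second strip.

>>> {"api": "arm_command", "payload": {"deltas": [0.001, 0.057, -0.09, -0.004, 0, -0.04, 60, 0.002, 0.114, -0.176, -0.004, 0, -0.08, 60, 0.002, 0.114, -0.176, -0.004, 0, -0.119, 60, 0.002, 0.114, -0.176, -0.004, 0, -0.119, 60, 0.002, 0.114, -0.176, -0.004, 0, -0.119, 60]}}

```text
clock: 13.5
position: [0.3908, -0.3218, 0.1004]
ee_rot: [3.131, -0.232, -0.002]
force: [-0.3, -0.4, 1.0]
width: 0.655
gripper_force: 0.0
```

```bash
python3 -c "
from d import *
delta([.3905,-.3225,.0265],down(-98.5)); print(sensors.observe()['joints'].round(2))"
```

```text
turn/90 [ 0.0009 -0.0009 -0.0002] shift [-0.0003 -0.0007 -0.0739] t 13.5 F [-0.3 -0.4  1. ]
[-0.05  0.56  0.89  2.07 -0.62  0.8  -0.49]
```

>>> {"api": "arm_command", "payload": {"deltas": [0, 0, 0, 0, 0, -0.03, 60, 0, 0, 0, 0, 0, -0.06, 60, 0, 0, 0, 0, 0, -0.074, 60, 0, 0, 0, 0, 0, -0.074, 60, 0, 0, 0, 0, 0, -0.074, 0, 0, 0, 0, 0, 0, -0.074, 0, 0, 0, 0, 0, 0, -0.074, 0, 0, 0, 0, 0, 0, -0.074, 0, 0, 0, 0, 0, 0, -0.074, 0, 0, 0, 0, 0, 0, -0.074, 0, 0, 0, 0, 0, 0, -0.074, 0, 0, 0, 0, 0, 0, -0.074, 0, 0, 0, 0, 0, 0, -0.074, 0, 0, 0, 0, 0, 0, -0.074, 0]}}

```text
clock: 14.9
position: [0.391, -0.3226, 0.0262]
ee_rot: [3.131, -0.235, 0.0]
force: [0.1, -0.1, 4.2]
width: 0.15
gripper_force: 40.0
```

Gripped (13.8 mm). Lift and turn.

>>> {"api": "arm_command", "payload": {"deltas": [0, 0, 0, 0, 0, 0.03, 0, 0, 0, 0, 0, 0, 0.07, 0, 0, 0, 0, 0, 0, 0.12, 0, 0, 0, 0, 0, 0, 0.17, 0, 0, 0, 0.09, 0.01, 0.02, 0.19, 0, 0, 0, 0.18, 0.03, 0.05, 0.19, 0, 0, 0, 0.27, 0.05, 0.08, 0.19, 0, 0, 0, 0.36, 0.07, 0.11, 0.19, 0, 0, 0, 0.45, 0.09, 0.14, 0.19, 0, 0, 0, 0.54, 0.11, 0.17, 0.19, 0, 0, 0, 0.63, 0.13, 0.2, 0.19, 0, 0, 0, 0.72, 0.15, 0.22, 0.19, 0, 0, 0, 0.81, 0.16, 0.24, 0.19, 0, 0, 0, 0.9, 0.18, 0.26, 0.19, 0, 0, 0, 0.95, 0.19, 0.28, 0.19, 0, 0, 0, 0.95, 0.19, 0.28, 0.19, 0]}}

```text
clock: 16.5
position: [0.5819, -0.0385, 0.2151]
ee_rot: [-2.453, -1.962, -0.002]
force: [0.4, 0.3, -1.9]
width: 0.146
gripper_force: 40.0
```

```bash
python3 -c "
from d import *
delta(placed('h',lift=.06,gz=.0265,gx=.02),down(40),'to40')
delta(placed('h',lift=.06,gz=.0265,gx=.02),down(97.6,10.2),'tilt'); print(sensors.observe()['joints'].round(2))"
```

```text
to40 turn/90 [-9.000e-04  2.000e-04  5.853e-01] shift [ 0.0019  0.     -0.0406] t 16.5 F [ 0.4  0.3 -1.9]
tilt turn/90 [-0.099  -0.09    1.2215] shift [ 0.0019  0.     -0.0406] t 16.5 F [ 0.4  0.3 -1.9]
[-0.46  0.43  0.61  1.76 -0.28  1.04  0.03]
```

>>> {"api": "arm_command", "payload": {"deltas": [0, 0, 0.09, 0.002, 0, 0, 0, 0, 0, 0.18, 0.002, 0, 0, 0, 0, 0, 0.27, 0.002, 0, 0, 0, 0, 0, 0.36, 0.002, 0, 0, 0, 0, 0, 0.45, 0.002, 0, 0, 0, 0, 0, 0.54, 0.002, 0, 0, 0, 0, 0, 0.63, 0.002, 0, 0, 0, 0, 0, 0.72, 0.002, 0, 0, 0, 0, 0, 0.81, 0.002, 0, 0, 0, 0, 0, 0.9, 0.002, 0, 0, 0, 0, 0, 0.9, 0.002, 0, 0, 0, 0, 0, 0.9, 0.002, 0, 0, 0]}}

```text
clock: 17.7
position: [0.5824, -0.043, 0.2157]
ee_rot: [-0.61, -3.081, -0.002]
force: [-0.8, 0.2, -1.9]
width: 0.149
gripper_force: 40.0
```

```bash
python3 -c "
from d import *
delta(placed('h',lift=.04,gz=.0265,gx=.02),down(97.6,10.2),'tilt'); print(sensors.observe()['joints'].round(2))"
```

```text
tilt turn/90 [-0.0157 -0.114   0.3324] shift [ 0.0065  0.0052 -0.0605] t 17.7 F [-0.8  0.2 -1.9]
[-0.21  0.4   0.27  1.73 -0.12  1.03  1.28]
```

>>> {"api": "arm_command", "payload": {"deltas": [-0.004, -0.028, 0.083, 0.003, 0.002, -0.01, 0, -0.008, -0.057, 0.166, 0.005, 0.004, -0.02, 0, -0.012, -0.085, 0.249, 0.006, 0.005, -0.03, 0, -0.016, -0.114, 0.332, 0.006, 0.005, -0.045, 0, -0.016, -0.114, 0.332, 0.006, 0.005, -0.06, 0, -0.016, -0.114, 0.332, 0.006, 0.005, -0.06, 0, -0.016, -0.114, 0.332, 0.006, 0.005, -0.06, 0]}}

```text
clock: 18.4
position: [0.5889, -0.0375, 0.1561]
ee_rot: [-0.199, 2.957, 0.017]
force: [0.7, -0.5, -1.0]
width: 0.148
gripper_force: 40.0
```

```bash
python3 - <<'E'
from e import *
delta(placed('h',lift=.04,gz=.0265,gx=.02),down(97.6,10.2),'res')
s=sensors.observe(); P=S*Ro.from_euler('y',-10.2,degrees=True)
im=np.mean([optics.get_image("top") for _ in range(3)],0).astype(np.uint8); cv2.imwrite("pics/t6.png",im)
# same measure, on a plane raised: expected edge height
LINE['hh']=placed('h',lift=.04,gz=0,gx=0,)-D.apply([0,0,.0]); c=[s["position"]+P.apply([.077,sy,-.0215]) for sy in(.075,-.075)]
print([proj("top",q).round(1) for q in c])
a,v,k=fit(edge(im,range(330,384,2),165,192)); print(a,v,k)
Q=[onplane("top",a+v*t,nrm=P.apply([0,0,1]),pt=c[0]) for t in(-25,25)]; d=(Q[0]-Q[1])*np.sign((Q[0]-Q[1])[1])
print("edge dx along strip vs gx=.018:",(P.inv().apply(np.mean(Q,0)-c[0])[0]).round(4),"yaw",np.degrees(np.arctan2(-d[0],d[1])).round(2))
E
```

```text
res turn/90 [ 0.0004  0.     -0.0013] shift [ 0.     -0.0002 -0.0009] t 18.4 F [ 0.7 -0.5 -1. ]
[array([327.1, 179.5]), array([391.2, 171.2])]
[352.4     171.96838] [ 0.99174666 -0.12821274] 27
edge dx along strip vs gx=.018: 0.0097 yaw 7.63
```

>>> {"api": "arm_command", "payload": {"deltas": [0, 0, 0, 0.004, 0.0005, -0.015, 0, 0, 0, 0, 0.007, 0.001, -0.026, 0, 0, 0, 0, 0.009, 0.001, -0.034, 0, 0, 0, 0, 0.009, 0.001, -0.034, 0, 0, 0, 0, 0.009, 0.001, -0.034, 0]}}

```text
clock: 19.05
position: [0.5979, -0.0364, 0.122]
ee_rot: [-0.203, 2.957, 0.017]
force: [0.2, -0.0, -1.0]
width: 0.148
gripper_force: 40.0
```

```bash
cat > r2.py <<'E'
from e import *
def look(fn):
    delta(placed('h',lift=0,gz=.0265,gx=.02),down(97.6,10.2),'res')
    s=sensors.observe(); P=Ro.from_matrix(Ro.from_rotvec(s["ee_rot"]).as_matrix()@np.diag([-1,1,-1]))
    im=np.mean([optics.get_image("top") for _ in range(3)],0).astype(np.uint8); cv2.imwrite(fn,im)
    c=[s["position"]+P.apply([.075,sy,-.0215]) for sy in(.075,-.075)]; p=[proj("top",q) for q in c]
    pts=np.vstack([edge(im,[x],int(round(np.interp(x,[p[0][0],p[1][0]],[p[0][1],p[1][1]])))-5,int(round(np.interp(x,[p[0][0],p[1][0]],[p[0][1],p[1][1]])))+6) for x in range(332,386,2)])
    print(np.round(p,1).tolist(), pts[::4].round(1).tolist())
    a,v,k=fit(pts); Q=[onplane("top",a+v*t,nrm=P.apply([0,0,1]),pt=c[0]) for t in(-25,25)]; d=(Q[0]-Q[1])*np.sign((Q[0]-Q[1])[1])
    print("edge: gx est",(.02-P.inv().apply(np.mean(Q,0)-c[0])[0]).round(4),"yaw",np.degrees(np.arctan2(-d[0],d[1])).round(2),k, "deck x of edge",D.inv().apply(np.mean(Q,0)-LINE['h']).round(4))
    row=range(int(p[0][1])+6,int(p[0][1])+18,2); sides(im,'h',row,int(p[0][0])+1,int(p[1][0])+1)
E
python3 -c "
from r2 import *
look('pics/t7.png'); print(proj('top',LINE['h']+D.apply([.108,.11,0])),proj('top',LINE['h']+D.apply([.108,-.11,0])))"
```

```text
res turn/90 [ 0.0006  0.0003 -0.003 ] shift [ 0.0013  0.     -0.0054] t 19.05 F [ 0.2 -0.  -1. ]
[[326.5, 179.3], [389.0, 171.0]] [[332.0, 176.8], [340.0, 175.7], [348.0, 176.9], [356.0, 172.7], [364.0, 174.9], [372.0, 173.9], [380.0, 172.0]]
edge: gx est 0.0144 yaw 6.92 20 deck x of edge [0.1008 0.0112 0.0102]
L y 0.0735 at x 0.068 5
R y -0.0754 at x 0.05 4
[311.37056656 175.40131675] [402.51013011 163.67470855]
```

```bash
cat > pf.py <<'E'
from e import *
def prof(im,pL,pR,xs,off=np.arange(-8,8.01,.5)):
    g=im.astype(np.float32); sl=(pR[1]-pL[1])/(pR[0]-pL[0]); out=[]
    X=np.array(xs,np.float32)[None,:]+0*off[:,None].astype(np.float32); Y=(pL[1]+(X-pL[0])*sl+off[:,None]).astype(np.float32)
    s=cv2.remap(g,X,Y.astype(np.float32),cv2.INTER_LINEAR); return off,(s[...,0]-s[...,2]).mean(1),s.min(2).mean(1)
E
python3 - <<'E'
from pf import *
im=cv2.imread("pics/t7.png")
for nm,xs in (("left",range(330,350)),("right",range(362,386))):
    o,b,m=prof(im,(326.5,179.3),(389,171.0),xs); print(nm,*[f"{q:.1f}:{x:.1f}/{y:.0f}" for q,x,y in zip(o,b,m)])
# reference: landed strip m in t5, line predicted for x=.095
im=cv2.imread("pics/t5.png"); p=[proj("top",LINE['m']+D.apply([.095,y,.005])) for y in(.075,-.075)]
for nm,xs in (("left",range(336,356)),("right",range(366,388))):
    o,b,m=prof(im,*p,xs); print(nm,*[f"{q:.1f}:{x:.1f}/{y:.0f}" for q,x,y in zip(o,b,m)])
E
```

```text
left -8.0:7.2/172 -7.5:7.2/171 -7.0:7.1/170 -6.5:6.8/168 -6.0:6.5/166 -5.5:5.9/165 -5.0:5.1/167 -4.5:4.4/171 -4.0:4.0/176 -3.5:3.7/180 -3.0:3.7/182 -2.5:3.8/183 -2.0:3.8/183 -1.5:3.7/182 -1.0:3.3/181 -0.5:2.9/181 0.0:2.5/182 0.5:2.3/183 1.0:2.2/184 1.5:2.0/185 2.0:1.9/186 2.5:1.8/186 3.0:2.0/186 3.5:2.1/186 4.0:2.0/186 4.5:1.9/186 5.0:1.9/186 5.5:1.9/186 6.0:1.8/186 6.5:1.8/186 7.0:1.8/186 7.5:1.8/186 8.0:1.8/186
right -8.0:6.7/171 -7.5:6.7/170 -7.0:6.9/170 -6.5:7.0/168 -6.0:6.7/166 -5.5:6.4/165 -5.0:6.3/165 -4.5:6.2/168 -4.0:6.1/173 -3.5:6.0/176 -3.0:6.0/179 -2.5:6.1/180 -2.0:6.0/179 -1.5:5.6/179 -1.0:4.9/179 -0.5:4.0/179 0.0:3.1/181 0.5:2.4/183 1.0:2.0/184 1.5:1.8/185 2.0:1.9/185 2.5:1.9/185 3.0:1.9/185 3.5:1.8/185 4.0:1.8/185 4.5:1.8/185 5.0:1.8/185 5.5:1.8/185 6.0:1.8/185 6.5:1.8/185 7.0:1.7/185 7.5:1.8/185 8.0:1.9/185
left -8.0:6.5/175 -7.5:6.6/175 -7.0:6.7/175 -6.5:6.8/175 -6.0:6.7/175 -5.5:6.6/175 -5.0:6.6/175 -4.5:6.7/174 -4.0:6.8/174 -3.5:6.8/174 -3.0:6.7/174 -2.5:6.5/173 -2.0:6.1/172 -1.5:5.2/171 -1.0:4.1/171 -0.5:3.2/174 0.0:2.4/176 0.5:2.1/178 1.0:1.9/180 1.5:1.9/180 2.0:1.8/180 2.5:1.9/181 3.0:2.0/180 3.5:2.1/180 4.0:2.0/180 4.5:2.0/180 5.0:1.9/181 5.5:1.8/180 6.0:1.9/180 6.5:1.9/180 7.0:1.9/180 7.5:1.8/180 8.0:1.9/180
right -8.0:6.8/174 -7.5:6.9/174 -7.0:7.0/174 -6.5:7.0/174 -6.0:7.0/174 -5.5:6.9/174 -5.0:6.8/174 -4.5:6.8/174 -4.0:6.8/174 -3.5:6.8/174 -3.0:6.9/173 -2.5:6.8/172 -2.0:6.3/172 -1.5:5.7/171 -1.0:5.0/171 -0.5:3.9/173 0.0:3.0/175 0.5:2.4/178 1.0:2.0/179 1.5:2.0/180 2.0:2.1/180 2.5:2.0/180 3.0:1.9/180 3.5:2.0/180 4.0:2.0/180 4.5:1.9/180 5.0:1.9/180 5.5:1.8/180 6.0:1.9/180 6.5:2.0/180 7.0:2.0/180 7.5:2.0/180 8.0:1.9/180
```

```bash
python3 - <<'E'
from pf import *
im=cv2.imread("pics/top_avg.png"); p=[proj("top",LINE['m']+D.apply([.035,y,.005])) for y in(.075,-.075)]
for nm,xs in (("left",range(338,358)),("right",range(368,390))):
    o,b,m=prof(im,*p,xs,np.arange(-3,3.1,.5)); print(nm,*[f"{q:.1f}:{x:.1f}/{y:.0f}" for q,x,y in zip(o,b,m)])
E
```

```text
left -3.0:6.8/162 -2.5:6.7/162 -2.0:6.5/160 -1.5:5.9/159 -1.0:4.9/159 -0.5:3.8/160 0.0:2.9/164 0.5:2.3/168 1.0:1.9/171 1.5:1.9/173 2.0:2.0/174 2.5:2.0/174 3.0:2.0/174
right -3.0:7.0/165 -2.5:7.0/164 -2.0:6.7/163 -1.5:5.9/161 -1.0:4.9/161 -0.5:4.0/162 0.0:2.9/165 0.5:2.2/169 1.0:1.9/171 1.5:1.8/173 2.0:1.8/174 2.5:1.8/174 3.0:1.9/174
```

>>> {"api": "arm_command", "payload": {"deltas": [0, 0, -0.003, 0.001, 0.0005, -0.002, 0, 0, 0, -0.003, 0.0013, 0.0005, -0.004, 0, 0, 0, -0.003, 0.0013, 0.0005, -0.005, 0, 0, 0, -0.003, 0.0013, 0.0005, -0.005, 0]}}

```text
clock: 19.6
position: [0.5992, -0.0359, 0.1169]
ee_rot: [-0.197, 2.957, 0.016]
force: [0.2, 0.5, -1.3]
width: 0.151
gripper_force: 40.0
```

```bash
cat > q.py <<'E'
from pf import *
def cross(fn=None,img=None):
    im=img if img is not None else np.mean([optics.get_image("top") for _ in range(4)],0).astype(np.uint8)
    p=[proj("top",LINE['h']+D.apply([.095,y,.005])) for y in(.075,-.075)]
    for nm,xs in (("left",range(331,351)),("right",range(362,386))):
        o,b,m=prof(im,*p,xs,np.arange(-3,3.1,.25)); i=np.where(b<4.4)[0]; print(nm,"cross",o[i[0]] if len(i) else None, b[::2].round(1), "want -.75")
    return im
E
python3 - <<'E'
from q import *
delta(placed('h',lift=0,gz=.0265,gx=.02),down(97.6,10.2),'res'); cross()
E
```

```text
res turn/90 [ 0.0005  0.0004 -0.0001] shift [-0.     -0.0005 -0.0003] t 19.6 F [ 0.2  0.5 -1.3]
left cross -3.0 [3.8 3.9 3.7 3.4 3.2 2.8 2.4 2.  1.8 1.7 1.6 1.5 1.6] want -.75
right cross -0.5 [6.1 6.1 6.  5.6 4.9 4.  3.1 2.4 2.  2.  2.  1.9 1.8] want -.75
```

>>> {"api": "arm_command", "payload": {"deltas": [0, 0, 0, 0, 0, -0.0005, 0, 0, 0, 0, 0, 0, -0.001, 0, 0, 0, 0, 0, 0, -0.001, 0]}}

```text
clock: 20.1
position: [0.5994, -0.0359, 0.1166]
ee_rot: [-0.196, 2.956, 0.016]
force: [-2.5, -0.5, 5.5]
width: 0.146
gripper_force: 40.0
```

Light contact. Letting go and backing off up and away.

>>> {"api": "arm_command", "payload": {"deltas": [0, 0, 0, 0, 0, -0.0003, 45, 0, 0, 0, 0, 0, -0.0003, 45, 0, 0, 0, 0, 0, -0.0003, 45, 0, 0, 0, 0, 0, -0.0003, 45, 0, 0, 0, 0, 0, -0.0003, 45, 0, 0, 0, 0, 0, -0.0003, 45, 0, 0, 0, 0, 0, 0.02, 45, 0, 0, 0, 0, 0, 0.05, 45, 0, 0, 0, 0, 0, 0.1, 60, 0, 0, 0, 0, -0.05, 0.12, 60, 0, 0, 0, -0.05, -0.1, 0.12, 60, 0, 0, 0, -0.08, -0.14, 0.12, 60, 0, 0, 0, -0.11, -0.18, 0.12, 60, 0, 0, 0, -0.13, -0.22, 0.12, 60, 0, 0, 0, -0.15, -0.26, 0.12, 60, 0, 0, 0, -0.15, -0.28, 0.12, 60, 0, 0, 0, -0.15, -0.28, 0.12, 60]}}

```text
clock: 21.8
position: [0.447, -0.3213, 0.2364]
ee_rot: [-0.186, 2.957, 0.011]
force: [0.4, 0.7, -0.1]
width: 0.657
gripper_force: 0.0
```

```bash
python3 - <<'E'
from q import *
im=cross(); sides(im,'h',range(180,203,2),328,391); a=optics.get_image("side")
cv2.imwrite("pics/t8.png",im)
cv2.imwrite("pics/g8.png",np.hstack([cv2.resize(a[200:320,270:430],(400,300),interpolation=2),cv2.resize(im[155:285,305:420],(400,452),interpolation=2)[:300]]) if 0 else np.hstack([cv2.resize(a[190:330,270:430],(400,350),interpolation=2),cv2.resize(im[158:274,300:430],(392,350),interpolation=2)]))
E
```

```text
left cross -3.0 [3.9 3.8 3.8 3.7 3.2 2.7 2.4 2.2 2.  2.  2.  2.  2. ] want -.75
right cross -0.75 [6.  5.9 5.6 5.3 4.7 4.  3.1 2.3 2.  1.9 2.  2.  1.9] want -.75
L y 0.0737 at x 0.064 11
R y -0.0726 at x 0.048 12
```

View pics/g8.png

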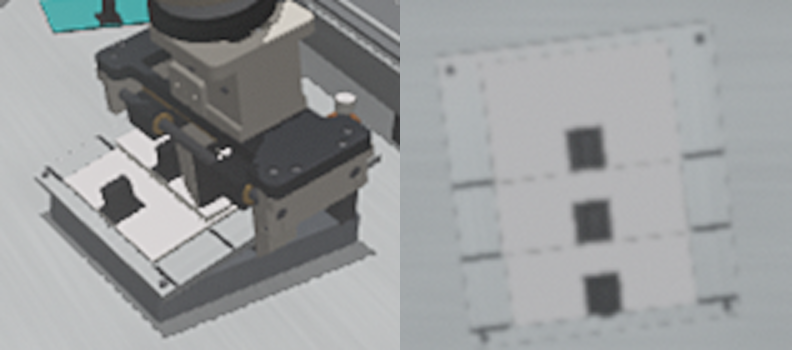

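The last view shows all three strips lapped in line. The dashed lower edges run level with the middle ticks (right panel, row ~245) and the top ticks (row ~168), and the gripper is well clear. The sideways offsets are about 2 mm or less. Handing in.

```bash
python3 -c "
from cell import arm
print(arm.sign_off())"
```

```text
the job is handed in; nothing more can be done
None
```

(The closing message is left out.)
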